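# Third hand at the slatted rack: lay in the loose slat and press the end bar home

## Robot

A 6-joint arm with a two-finger parallel gripper is mounted at the origin on the work surface. World frame = base frame: x ahead of the robot, y to its left, z up, the work surface at z = 0. Lengths are in m, angles in rad, forces in N, time in s.
With the tool pointing down it reaches from about 0.25 to 0.775 m from the base axis. Payload 4 kg.
Tool frame: the origin (TCP) lies midway between the tips of the shut fingers; the grasp point (between the pads) lies 19 mm behind it (robot.hold_point_z is the distance from the TCP to the grasp point, in m); z points along the fingers, y is the line along which they close (so a half turn about z gives the same grasp; the last joint's range is limited). The gripper opens to 94 mm and grips with 3 to 60 N. Pads are 16 mm wide; open, the fingers measure 119 mm over their backs; the gripper's body (75 mm by 177 mm) begins 78 mm behind the grasp point.
Start: joints at [-1.381, 0.087, 1.371, -0, 1.684, -0.103], TCP at [0.159, -0.527, 0.206] pointing down, gripper open.
Joint ranges: [-3.1, 3.1], [-0.76, 2.03], [0.27, 2.55], [-1.08, 4.22], [0.17, 2.65], [-2.57, 2.57]. Speed limits (rad/s): [2.79, 2.79, 3.14, 3.14, 3.14, 3.14].

## Interface

Orientations are given as [roll, pitch, yaw] about the fixed x, y, z axes, in that order (R = Rz(yaw) Ry(pitch) Rx(roll)).
In Python, from bench import readout, imaging, robot gives the robot as it stands.
- The arm moves only by the tool carry_out, never from a script. Its argument "motion" is text: rows parted by semicolons, each of 7 numbers parted by spaces: the shift along the tool's x, y, z each as a share of 200 mm, from -1 to 1, then the turn, a rotation vector about the tool's x, y, z each as a share of 120 degrees, from -1 to 1, then the opening, from 0 (shut) to 1 (fully open). A call has 1 to 12 rows; each row shifts and turns the commanded pose from where the row before left it, along the tool's axes as they then stand; what a row does not reach is not made up. A row lasts 1/8 s, in which the tool goes at most 62.5 mm and 10.7 degrees, less where a joint would pass 70% of its speed; a pose out of reach is approached as far as the arm can. A call with a number of a shift or a turn outside -1 to 1 is refused whole. A call with a gripper value outside its range is refused whole. The fingers move at their own pace and stop on an object; the grip force is fixed at half the most. Time passes only in rows, so rows that do not move let the fingers close. It gives the time, the measured TCP pose, the force, the opening and the grip force at its end, in the units of the state.
- readout.get_obs(): the state, without advancing time (a new reading comes with each control period).
- imaging.snapshot(name): name is "scene" or "side" or "wrist"; returns a dict with "pixels" (400x640x3 uint8, red, green, blue), "fx", "fy", "cx", "cy" (pixels), "dist_coeffs" ([k1, k2, p1, p2, k3] as OpenCV has them; the pictures are not rectified), "R" (3x3) and "t" (3): a world point X has camera coordinates R X + t. Camera axes: x right, y down, z forward; pixel columns grow to the right and rows downward; lengths in m; the calibration is good to about 2 mm. A picture is of the moment at which its call begins. There is no depth.
- robot.close_job(): hands the job in; it is judged then, once.
The state is a dict: "time": time; "joint_positions": joint angles; "qvel": joint speeds; "joint_torque": joint torques, N m; "tool_pos": TCP position; "ee_rot": TCP orientation; "wrist_force": force on the tool from outside, world axes, zero at the start; "wrist_torque": the same for the moment, N m; "width": finger opening in m; "finger_force": force on a finger pad.
Only numpy, scipy, OpenCV 4.12 (cv2) and the standard library are available. Lean on these libraries where they do the work, as an engineer would, in place of code of your own. Each camera call takes 0.05 s, during which the arm holds its last target. There are 200 camera calls.

## Task

Be my third hand at the slatted rack: lay the loose wooden slat flat in its open gap, let go of it, then slide the rack's end bar (the one with the bow handle) up until it has pushed the slat tight against the fixed slats. Keep pressing the bar so that the slat is squeezed against them with a steady 12 newtons or so (more than 6, less than 20) for at least three seconds, and finish with the robot still holding that push, so that I can tighten the wing nuts: do not let go. Do not ram the slat (never over 60 newtons), and leave the spatula, the sauce bottle and the tub where they are.

Things in the scene. Friction and masses are not known exactly. Their poses are not given: they have to be found in the camera images.
- rack: Rack's steel frame, fixed, 380 x 270 mm. Origin on the work top; x = slide direction, from the end bar to the fixed slats; y along the slats. Two flanges (y +-106 to +-131 mm, tops at z 38 mm) carry the slat's ends; lips outside them (y +-131, top z 55 mm) leave it 5 mm play each end. Open below. The gap for the slat runs from the end bar's spacers to x = +28 mm, 130 to 170 mm wide at the start.
- fixed_slats: The three wooden slats screwed to the rack's +x end, tops 56 mm above the work top; never move. Origin 38 mm above the rack's, same axes. The nearest slat's edge is at x = +36 mm; two grey domed spacers standing 8 mm out of it, at y = +-85 mm, are the stop: tips at x = +28 mm.
- end_bar: Square steel tube 22 x 254 x 22 mm across the rack, slides only along the rack's x (1.5 N friction; the slat adds 1 or 2 N), bow handle on top, wing nuts outside the frame. Origin mid-underside, 38.5 mm above the work top. Starts at rack x -161 to -121 mm; its 2 domed spacers (y +-85) reach 19 mm ahead of the origin. At x = -31 mm the slat is tight on the stop: rigid.
- handle (a point): Middle of the bow handle's bar: round steel 12 mm thick, 100 mm long along the rack's y, straight above the end bar, 91.5 mm above the work top, 25 mm clear below it. Can be pinched from above (fingers ahead and behind) or pushed from behind.
- slat: The loose wooden slat, 40 (x) x 252 (y) x 18 mm (z), 0.1 to 0.2 kg, flat on the work top right of the rack. Origin at the centre of its underside. Pressed home, its origin is at rack x = +8, y = 0, z = 38 mm, its y along the rack's y (either way round).
- spatula: Bystander: steel griddle spatula with dark wooden handle, about 255 mm long (its x), blade 100 mm wide at +x, 16 mm high, lying beside the slat, on either side of it. Origin on the work top near its middle.
- sauce_bottle: Bystander: upright squeeze bottle, 66 mm diameter, 192 mm high, left of the rack. Origin at the centre of its foot.
- tub: Bystander: round lidded food tub, 102 mm diameter, 72 mm high, left of the rack. Origin at the centre of its underside.

How it is judged:
On the way, in this order (a step that is already met when the one before it is completed fails the run):
1. the slat lies flat in the rack's gap on both bearing flanges, let go (y of slat in the frame of rack between -0.008 and 0.008 m and z of slat in the frame of rack between 0.034 and 0.042 m and angle between slat's own z axis and vertical below 0.06 rad and x of slat in the frame of rack between -0.125 and 0.014 m and contact force between the fingers and slat below 0.1 N), for 0.2 s.
2. the end bar presses the slat against the fixed slats' spacers with 6 to 20 N, steadily for three seconds (x of slat in the frame of rack between 0.004 and 0.012 m and y of slat in the frame of rack between -0.008 and 0.008 m and z of slat in the frame of rack between 0.034 and 0.042 m and angle between slat's own z axis and vertical below 0.06 rad and angle between the y axis of slat and the y axis of rack, either way round below 0.03 rad and contact force between slat and fixed_slats between 6 and 20 N and contact force between end_bar and slat above 6 N and contact force between the fingers and end_bar above 4 N and x of end_bar in the frame of rack between -0.036 and -0.026 m), for 2.8 s.
At the end, for the whole second after the job is handed in: Still held: fingers push the end bar (over 4 N), it presses the slat (over 6 N), the slat presses the fixed slats with 6 to 20 N; slat flat on the flanges, untouched by fingers, within 4 mm of home along the slide, 8 mm lengthwise, 0.03 rad of square; bar within 5 mm of closed; all at rest (all of step 2 and contact force between the fingers and slat below 0.1 N and linear speed of each of slat, end_bar below 0.01 m/s); the arm keeps its last pose, push and grip.
It fails at once if the slat is rammed against the fixed slats with more than 60 N (contact force between slat and fixed_slats above 60 N).
It fails at once if the spatula is shifted by more than 25 mm (distance of spatula from where it was at the start of the episode above 0.025 m).
It fails at once if the sauce bottle is shifted by more than 25 mm (distance of sauce_bottle from where it was at the start of the episode above 0.025 m).
It fails at once if the tub is shifted by more than 25 mm (distance of tub from where it was at the start of the episode above 0.025 m).
It also fails if it takes over 64 s, if anything falls off the work surface, if the arm or the gripper's body presses on something with over 40 N, if the wrist force passes 120 N, or if a joint passes its speed limit or range.

## Working session

There is one attempt and no reset: what is moved stays moved. The work goes in short steps, Python scripts to look and compute and a tool call to move; the robot and the scene stay as the last step left them, time stands still between calls to the robot, and variables do not carry over. Pictures are saved under pics/ and viewed, at most 11 in all, crops included, and the job is handed in when it is done.

Besides the shell and the picture viewer there is one more tool, called after "Emit:" by a JSON object that holds its "name" and its "arguments", one argument or row to a line. carry_out: Moves the arm, as the interface text tells. Its arguments: {"type":"object","properties":{"motion":{"type":"string"}},"required":["motion"]}

```bash
mkdir -p pics; cat > h.py <<'E'
import numpy as np, cv2
from bench import readout, imaging, robot
def snap(n,f=None):
    s=imaging.snapshot(n)
    if f: cv2.imwrite('pics/'+f,s['pixels'][:,:,::-1])
    return s
def K(s): return np.array([[s['fx'],0,s['cx']],[0,s['fy'],s['cy']],[0,0,1.]])
def ray(s,uv):
    p=cv2.undistortPoints(np.array(uv,float).reshape(-1,1,2),K(s),np.array(s['dist_coeffs'],float)).reshape(-1,2)
    R=np.array(s['R']);t=np.array(s['t'])
    d=np.c_[p,np.ones(len(p))]@R
    return -R.T@t,d
def onplane(s,uv,z):
    c,d=ray(s,uv); return c+d*((z-c[2])/d[:,2])[:,None]
def tri(s1,u1,s2,u2):
    c1,d1=ray(s1,u1);c2,d2=ray(s2,u2);out=[]
    for a,b in zip(d1,d2):
        k=np.linalg.lstsq(np.c_[a,-b],c2-c1,rcond=None)[0]
        p,q=c1+k[0]*a,c2+k[1]*b
        out.append(np.r_[(p+q)/2,np.linalg.norm(p-q)])
    return np.array(out)
def proj(s,X):
    return cv2.projectPoints(np.array(X,float).reshape(-1,1,3),cv2.Rodrigues(np.array(s['R'],float))[0],np.array(s['t'],float),K(s),np.array(s['dist_coeffs'],float))[0].reshape(-1,2)
E
python3 - <<'E'
from h import *
for n in('scene','side','wrist'):
    s=snap(n,n+'0.png'); import pickle; pickle.dump(s,open(n+'0.pkl','wb'))
    print(n,-np.array(s['R']).T@np.array(s['t']),np.array(s['R'])[2],s['fx'])
print(readout.get_obs())
E
```

```text
scene [ 0.94231185 -0.4465848   1.04209388] [-0.35809477  0.44307638 -0.82185854] 395.5881418310003
side [0.44385825 1.25897502 0.94111191] [ 0.05585343 -0.81005168 -0.58369228] 463.0835895723857
wrist [ 0.23365458 -0.50441795  0.38273251] [-0.25544745 -0.07614826 -0.96381951] 359.0626467494567
{'time': 0.15, 'joint_positions': array([-1.38112533e+00,  8.77950792e-02,  1.37186202e+00,  2.37489004e-05,
        1.68361821e+00, -1.03058696e-01]), 'qvel': array([ 0.00071898, -0.00136967, -0.00452034, -0.00042804, -0.00093588,
       -0.00073406]), 'joint_torque': array([ 1.85500052e-03, -3.40643549e+01, -3.02792072e+01,  7.19396188e-02,
        3.05539824e-02, -1.20230270e-04]), 'tool_pos': array([ 0.15865891, -0.5261881 ,  0.20459055]), 'ee_rot': array([-3.13992136e+00, -1.96582114e-04,  2.92732182e-01]), 'wrist_force': array([-0.55615553,  0.67343419, -0.20498654]), 'wrist_torque': array([ 0.04874368, -0.03874793, -0.0160148 ]), 'finger_force': 0.0, 'width': 0.09411474353134347}
```

View pics/scene0.png

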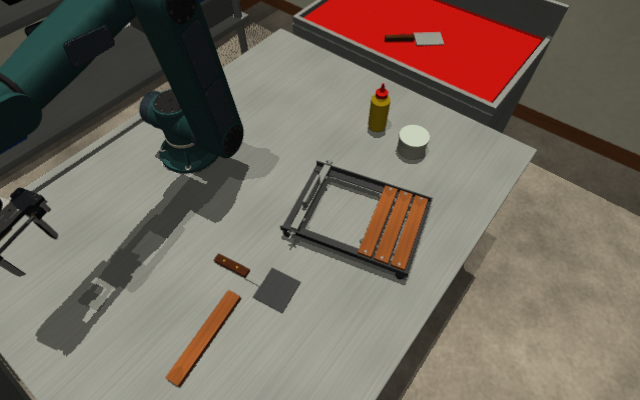

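View pics/side0.png

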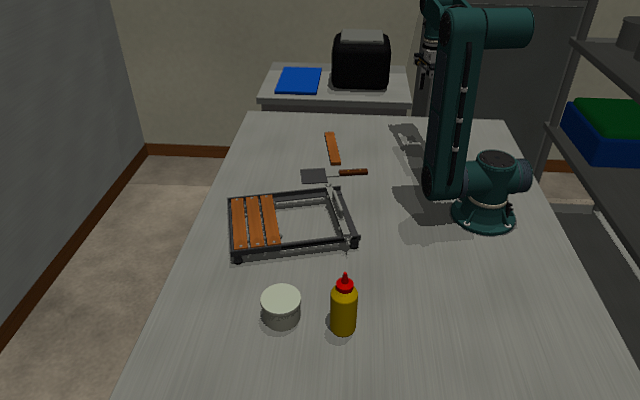

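View pics/wrist0.png

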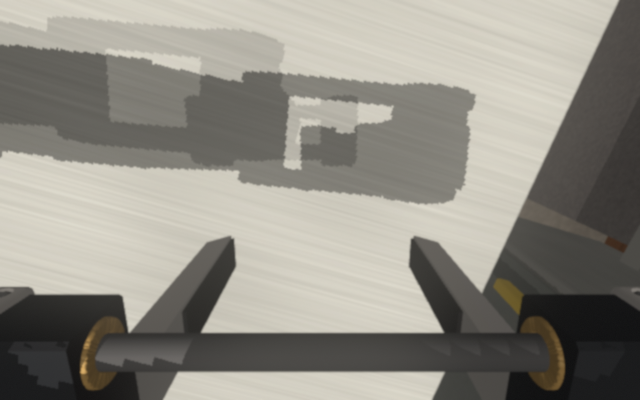

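Scene view: slat at px (167–240, 290–385), spatula beside it toward the rack (blade ~(277,290)), rack spanning (283–433, 160–278), end bar on its left side near (305,200). In the side view, the slat is at (333,148) and the rack at (228–358, 187–262). The wrist view shows bare table.

```bash
cat >> h.py <<'E'
def wood(s,minA=60):
    hsv=cv2.cvtColor(s['pixels'],cv2.COLOR_RGB2HSV)
    m=cv2.inRange(hsv,(5,120,90),(18,255,255))
    m=cv2.morphologyEx(m,cv2.MORPH_OPEN,np.ones((2,2)))
    cs=cv2.findContours(m,cv2.RETR_EXTERNAL,cv2.CHAIN_APPROX_NONE)[0]
    return [c.reshape(-1,2) for c in cs if cv2.contourArea(c)>minA]
def rect_on(s,c,z):
    P=onplane(s,c,z)[:,:2]
    (cx,cy),(w,h),a=cv2.minAreaRect((P*1000).astype(np.float32))
    if w>h: w,h,a=h,w,a+90   # a = dir of short side
    return np.array([cx/1000,cy/1000,w,h,a])
E
python3 - <<'E'
from h import *
import pickle
for n in('scene','side'):
    s=pickle.load(open(n+'0.pkl','rb'))
    for c in wood(s):
        print(n,c.min(0),c.max(0),[np.round(rect_on(s,c,z),3).tolist() for z in(.018,.056)])
E
```

```text
scene [167 292] [240 386] [[0.529, -0.406, 38.931, 250.213, 9.52], [0.544, -0.408, 37.486, 240.929, 9.52]]
scene [392 196] [428 269] [[0.778, 0.181, 41.493, 258.543, 15.273], [0.784, 0.158, 39.954, 248.95, 15.273]]
scene [376 191] [412 263] [[0.731, 0.168, 42.502, 259.33, 15.499], [0.739, 0.145, 40.925, 249.708, 15.499]]
scene [359 187] [397 256] [[0.683, 0.155, 41.945, 259.398, 15.376], [0.693, 0.133, 40.389, 249.772, 15.376]]
side [232 199] [248 249] [[0.792, 0.122, 40.768, 258.091, 15.356], [0.778, 0.169, 39.089, 247.466, 15.356]]
side [247 197] [264 247] [[0.744, 0.108, 40.807, 259.677, 15.356], [0.732, 0.155, 39.127, 248.987, 15.356]]
side [261 196] [281 245] [[0.696, 0.096, 39.989, 256.613, 15.295], [0.686, 0.144, 38.343, 246.05, 15.295]]
side [326 133] [341 162] [[0.522, -0.393, 38.212, 243.387, 9.429], [0.519, -0.325, 36.639, 233.368, 9.429]]
```

Emit:
{"name": "carry_out", "arguments": {
  "motion": "0.275 0.02 0 0 0 0 1;0.275 0.02 0 0 0 0 1;0.275 0.02 0 0 0 0 1;0.275 0.02 0 0 0 0 1;0.275 0.02 0 0 0 0 1;0.275 0.02 0 0 0 0 1;0.275 0.02 0 0 0 0 1;0 0 0 0 0 -0.085 1;0 0 0 0 0 -0.085 1;0 0 0 0 0 -0.085 1;0 0 0 0 0 -0.085 1"
}}

```text
time: 1.52
tool_pos: [0.5354, -0.4421, 0.2046]
ee_rot: [-3.14, -0.0, 1.011]
wrist_force: [-0.1, -0.3, -0.8]
width: 0.0941
finger_force: 0.0
```

Emit:
{"name": "carry_out", "arguments": {
  "motion": "0 0 0 0 0 -0.085 1;0 0 0 0 0 -0.085 1;0 0 0 0 0 -0.085 1;0 0 0 0 0 -0.085 1;0 0 0 0 0 -0.01 1;0 0 0 0 0 0 1;0 0 0 0 0 0 1"
}}

```text
time: 2.4
tool_pos: [0.5354, -0.4423, 0.2054]
ee_rot: [-3.142, -0.0, 1.737]
wrist_force: [0.0, 0.0, 0.3]
width: 0.0942
finger_force: 0.0
```

```bash
python3 - <<'E'
from h import *
import pickle
s=snap('wrist','wrist1.png'); pickle.dump(s,open('wrist1.pkl','wb'))
o=readout.get_obs(); print(o['time'],o['tool_pos'],o['ee_rot'])
for c in wood(s): print(c.min(0),c.max(0),[np.round(rect_on(s,c,z),4).tolist() for z in(0.01,.018)])
E
```

```text
2.45 [ 0.53546081 -0.44225839  0.2054167 ] [-3.14150623e+00 -1.74525094e-05  1.73692977e+00]
[ 82 366] [ 92 389] [[0.2868, -0.7418, 8.6887, 34.8255, 15.484], [0.2919, -0.7337, 8.5027, 34.0799, 15.484]]
[554 362] [565 389] [[0.8705, -0.6406, 11.4542, 40.2877, 9.8727], [0.8631, -0.6347, 11.209, 39.4251, 9.8727]]
[ 82 326] [ 99 364] [[0.2912, -0.6921, 9.5074, 60.8852, 164.1289], [0.2962, -0.6852, 9.3038, 59.5817, 164.1289]]
[545 324] [562 354] [[0.8451, -0.5913, 10.18, 49.2742, 34.965], [0.8382, -0.5865, 9.962, 48.2192, 34.965]]
[298   6] [339 255] [[0.5269, -0.4053, 38.8176, 252.7147, 9.6433], [0.5268, -0.4045, 37.9865, 247.304, 9.6433]]
```

View pics/wrist1.png

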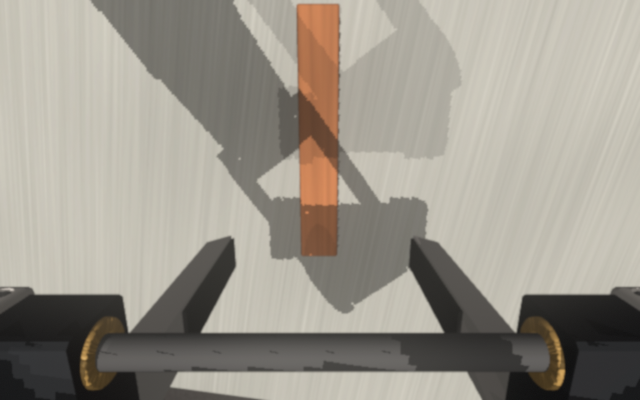

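The wrist view shows the slat at px (298–339, 6–255), running up the image with its edges nearly vertical; no spatula is in view near the fingers. Scene and wrist estimates agree within 2 mm. Descending to grasp.

Emit:
{"name": "carry_out", "arguments": {
  "motion": "0.1 -0.01 0.25 0 0 0 1;0.092 0 0.25 0 0 0 1;0 0 0.2 0 0 0 1;0 0 0.15 0 0 0 1;0 0 0.1 0 0 0 1;0 0 0.05 0 0 0 1;0 0 0 0 0 0 1;0 0 0 0 0 0 0.3;0 0 0 0 0 0 0.3;0 0 0 0 0 0 0;0 0 0 0 0 0 0;0 0 0 0 0 0 0"
}}

```text
time: 3.95
tool_pos: [0.5271, -0.4048, 0.0055]
ee_rot: [3.142, 0.0, 1.738]
wrist_force: [-0.6, -0.0, -0.5]
width: 0.0476
finger_force: 0.0
```

Emit:
{"name": "carry_out", "arguments": {
  "motion": "0 0 0 0 0 0 0;0 0 0 0 0 0 0;0 0 0 0 0 0 0;0 0 -0.1 0 0 0 0;0 0 -0.2 0 0 0 0;0 0 -0.2 0 0 0 0;0 0 -0.2 0 0 0 0;0 0 -0.2 0 0 0 0;0 0 0 0 0 0 0"
}}

```text
time: 5.08
tool_pos: [0.5291, -0.4062, 0.1917]
ee_rot: [3.134, 0.009, 1.738]
wrist_force: [-0.9, -0.4, -2.2]
width: 0.0395
finger_force: 30.0
```

```bash
python3 - <<'E'
from h import *
import pickle
s=pickle.load(open('scene0.pkl','rb'));w=pickle.load(open('wrist1.pkl','rb'))
cw=[c for c in wood(w) if len(c)>300][0]; csn=[c for c in wood(s) if c.min(0)[0]<200][0]
# slat height check: centre of 2D rects across the two views
f=lambda c:np.array([cv2.minAreaRect(c.astype(np.float32))[0]])
print('slat tri',tri(s,f(csn),w,f(cw)))
# fixed slats via scene/side
d=pickle.load(open('side0.pkl','rb'))
a=sorted([c for c in wood(s) if c.min(0)[0]>300],key=lambda c:c[:,0].mean()); b=sorted([c for c in wood(d) if c.min(0)[0]<290],key=lambda c:-c[:,0].mean())
def ends(c):
    p=cv2.boxPoints(cv2.minAreaRect(c.astype(np.float32)))
    q=p[np.argsort(p[:,1])]; return np.array([q[:2].mean(0),q[2:].mean(0)])
for p,q in zip(a,b): print(tri(s,f(p),d,f(q)), tri(s,ends(p),d,ends(q)).round(4).tolist())
E
```

```text
slat tri [[ 0.52410553 -0.403998   -0.00084073  0.01970046]]
[[0.68869781 0.13430254 0.04148568 0.00264238]] [[0.6867, 0.1763, 0.1643, 0.0042], [0.6909, 0.0857, -0.1018, 0.0007]]
[[0.73568679 0.1466061  0.04167927 0.00418311]] [[0.7279, 0.1866, 0.1647, 0.0082], [0.7447, 0.1004, -0.1017, 0.0006]]
[[0.78266339 0.15933864 0.04114555 0.00125934]] [[0.7693, 0.1976, 0.1639, 0.0032], [0.7981, 0.1152, -0.1017, 0.0011]]
```

Emit:
{"name": "carry_out", "arguments": {
  "motion": "0 0 -0.15 0 0 0 0;0.23 0.081 -0.1 0 0 0 0;0.23 0.081 -0.08 0 0 0 0;0.23 0.081 0 0 0 0 0;0.23 0.081 0 0 0 0 0;0.23 0.081 0 0 0 0 0;0.23 0.081 0 0 0 0 0;0.23 0.081 0 0 0 0 0;0.23 0.081 0 0 0 0 0;0.23 0.081 0 0 0 0 0;0.23 0.081 0 0 0 -0.048 0;0 0 0 0 0 0 0"
}}

```text
time: 6.58
tool_pos: [0.6096, 0.0795, 0.2485]
ee_rot: [-3.138, -0.002, 1.844]
wrist_force: [-0.4, -0.2, -1.9]
width: 0.0398
finger_force: 30.0
```

Emit:
{"name": "carry_out", "arguments": {
  "motion": "0 0 0 0 0 0 0;0 0 0 0 0 0 0;0 0 0 0 0 0 0"
}}

```text
time: 6.95
tool_pos: [0.6102, 0.0746, 0.2513]
ee_rot: [-3.141, 0.0, 1.837]
wrist_force: [0.4, -0.4, -1.4]
width: 0.0396
finger_force: 30.0
```

```bash
python3 - <<'E'
from h import *
import pickle
s=snap('wrist','wrist2.png'); pickle.dump(s,open('wrist2.pkl','wb'))
o=readout.get_obs(); print(o['time'],o['tool_pos'],o['ee_rot'])
for c in wood(s): print(c.min(0),c.max(0),[np.round(rect_on(s,c,z),4).tolist() for z in(.038,.056)])
s=snap('scene'); pickle.dump(s,open('scene2.pkl','wb'))
E
```

```text
7.0 [0.61029247 0.07469712 0.25148228] [3.14153703e+00 1.90346793e-04 1.83668339e+00]
[289 373] [357 399] [[0.6863, -0.1987, 41.471, 88.9714, 105.2577], [0.682, -0.1828, 39.5649, 84.8823, 105.2577]]
[416 323] [429 390] [[0.7968, -0.1224, 16.9204, 102.6513, 21.6432], [0.7874, -0.1099, 16.1427, 97.9333, 21.6432]]
[217 323] [231 390] [[0.5519, -0.1892, 18.2524, 102.3929, 10.756], [0.5537, -0.1736, 17.4134, 97.6868, 10.756]]
[472   7] [543 253] [[0.789, 0.1612, 47.6571, 261.4508, 15.6052], [0.7799, 0.1606, 45.4668, 249.4342, 15.6052]]
[429   7] [492 254] [[0.7416, 0.1477, 44.9973, 262.554, 15.4546], [0.7346, 0.1478, 42.9292, 250.4867, 15.4546]]
[388   7] [440 253] [[0.6942, 0.1354, 42.6974, 261.4983, 15.5435], [0.6895, 0.1361, 40.7349, 249.4796, 15.5435]]
[276   0] [370 333] [[0.616, 0.061, 92.6345, 376.5581, 15.3733], [0.6148, 0.065, 88.3769, 359.2511, 15.3733]]
```

View pics/wrist2.png

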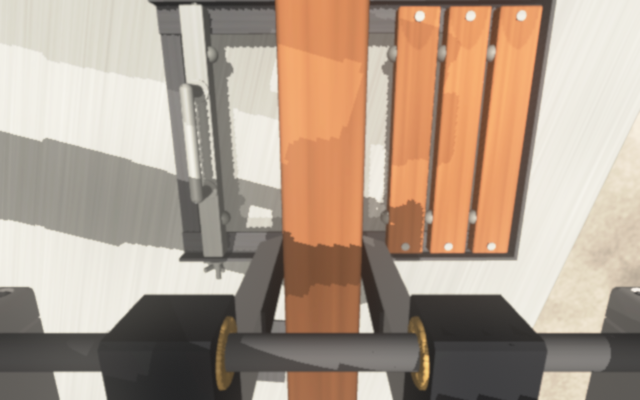

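The wrist view shows the held slat vertical at px 276–370, the fixed slats at (388–543, 7–254), their spacers at (392,53) and (387,216), the bar's spacers at (212,54) and (225,217), and the handle from (186,88) to (197,198).

```bash
python3 - <<'E'
from h import *
import pickle
s=pickle.load(open('wrist2.pkl','rb')); sc=pickle.load(open('scene2.pkl','rb')); s0=pickle.load(open('scene0.pkl','rb'))
# rack pose from right top edges of the fixed slats
for c in sorted([c for c in wood(s) if c.min(0)[0]>380],key=lambda c:c[:,0].mean()):
    R=np.array([[c[c[:,1]==r][:,0].max()+.5,r] for r in range(c[:,1].min()+6,c[:,1].max()-6)])
    P=onplane(s,R,.056)[:,:2]; vx,vy,x0,y0=cv2.fitLine((P*1000).astype(np.float32),cv2.DIST_HUBER,0,.01,.01).ravel()
    ang=np.degrees(np.arctan2(-vx*np.sign(vy),abs(vy))); a=np.radians(15.4)
    ex=np.array([np.cos(a),np.sin(a)])
    E=onplane(s,[[c[:,0].mean(),c[:,1].min()-.5],[c[:,0].mean(),c[:,1].max()+.5]],.056)[:,:2]
    print('right edge ang',ang,'x along',np.array([x0,y0])/1000@ex,'y ends',E@[-ex[1],ex[0]])
for n,pts,z in(('stop',[(392,53),(387,216)],.047),('barsp',[(212,54),(225,217)],.049),('handle',[(186,88),(197,198)],.0915),('lips',[(158,2),(182,260)],.055)):
    P=onplane(s,pts,z); print(n,P.round(4).tolist(),'x',P[:,:2]@ex,'y',P[:,:2]@[-ex[1],ex[0]])
# project handle into scene0
P=onplane(s,[(186,88),(197,198)],.0915); print('handle in scene0',proj(s0,P))
for c in wood(sc): print('scene2',c.min(0),c.max(0),np.round(rect_on(sc,c,.264),4))
x0,y0=280,150; cv2.imwrite('pics/crop.png',cv2.resize(s0['pixels'][150:250,275:345,::-1],None,fx=6,fy=6,interpolation=cv2.INTER_CUBIC))
E
```

```text
right edge ang 15.438035 x along 0.7210142336095883 y ends [ 0.07316841 -0.17718433]
right edge ang 18.674198 x along 0.7352526506995887 y ends [-0.26597038 -0.36422891]
right edge ang 15.421893 x along 0.7688077459187632 y ends [ 0.07300654 -0.17854492]
right edge ang 15.482588 x along 0.8171886969004746 y ends [ 0.07284012 -0.17747193]
stop [[0.6451, 0.2127, 0.047], [0.6927, 0.05, 0.047]] x [0.67837732 0.68107939] y [ 0.03377172 -0.1357522 ]
barsp [[0.4736, 0.1649, 0.049], [0.5185, 0.002, 0.049]] x [0.50038589 0.50045707] y [ 0.0332023  -0.13574134]
handle [[0.4694, 0.1289, 0.0915], [0.4965, 0.0304, 0.0915]] x [0.48674709 0.48677369] y [-0.00033762 -0.10255201]
lips [[0.4183, 0.1961, 0.055], [0.4825, -0.0588, 0.055]] x [0.45533257 0.44955491] y [ 0.07801334 -0.18483281]
handle in scene0 [[318.72177219 175.46610544]
 [304.85992073 200.96913933]]
scene2 [392 196] [428 269] [8.18000e-01 3.07000e-02 3.23793e+01 1.97602e+02 1.55983e+01]
scene2 [376 191] [413 263] [7.817000e-01 2.030000e-02 3.208600e+01 1.972846e+02 1.531860e+01]
scene2 [366 187] [397 241] [7.399000e-01 3.100000e-02 3.162190e+01 1.546016e+02 1.576310e+01]
scene2 [325 180] [352 208] [6.29500e-01 9.80000e-03 3.61345e+01 9.39991e+01 1.54001e+01]
scene2 [345 159] [356 173] [ 0.6026  0.0993 30.0157 41.9691 15.5529]
```

View pics/crop.png

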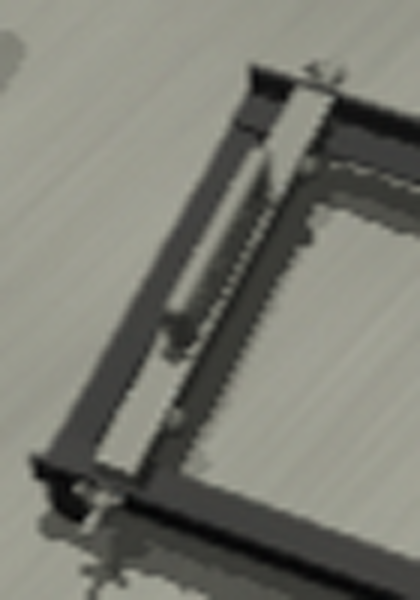

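The crop shows the handle from scene px (318.7,175) to (304,201.5), matching the projection of the wrist-derived handle at z 0.0915, so its height is confirmed. Checking where the slat sits in the grip.

```bash
python3 - <<'E'
from h import *
import pickle
sc=pickle.load(open('scene2.pkl','rb')); sd=snap('side'); pickle.dump(sd,open('side2.pkl','wb'))
a=1.8367-np.pi/2; ex=np.array([np.cos(a),np.sin(a)]);ey=np.array([-ex[1],ex[0]]); T=np.array([.6103,.0747])
C=lambda z:np.array([np.r_[T+i*.02*ex+j*.126*ey,z] for i,j in((-1,-1),(1,-1),(1,1),(-1,1))])
ims=[]
for s,(u,v) in((sc,(300,150)),(sd,(230,130))):
    im=cv2.resize(s['pixels'][v:v+100,u:u+130,::-1],None,fx=6,fy=6,interpolation=cv2.INTER_CUBIC)[:290*2]
    for z,col in((.264,(0,255,0)),(.246,(255,0,0))):
        p=proj(s,C(z)); print(p.round(1).tolist())
        for q in p: cv2.circle(im,tuple(int(k) for k in ((q-[u,v])*6+3)),3,col,-1)
    ims.append(cv2.resize(im,None,fx=.5,fy=.5))
cv2.imwrite('pics/held.png',np.vstack(ims))
E
```

```text
[[321.2, 210.0], [337.1, 215.7], [372.6, 141.7], [358.4, 137.4]]
[[321.3, 214.2], [336.9, 219.8], [371.9, 146.3], [357.9, 142.1]]
[[295.9, 129.9], [283.3, 131.0], [294.7, 173.1], [309.2, 171.7]]
[[296.0, 135.0], [283.6, 136.1], [294.9, 178.7], [309.3, 177.2]]
```

View pics/held.png

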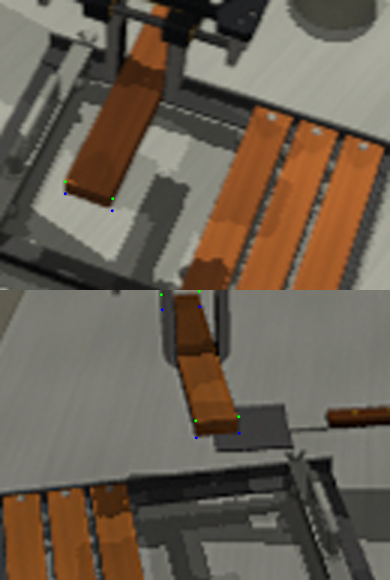

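Projected slat corners (dots) match its near and far ends within about 1 px in both views, so the slat is centred on the TCP and level. Lowering it.

Emit:
{"name": "carry_out", "arguments": {
  "motion": "0.096 -0.01 0.1 0 0 -0.0017 0;0.096 -0.007 0.2 0 0 0 0;0 0 0.2 0 0 0 0;0 0 0.2 0 0 0 0;0 0 0.15 0 0 0 0;0 0 0.07 0 0 0 0;0 0 0 0 0 0 0;0 0 0 0 0 0 0;0 0 0 0 0 0 0;0 0 0 0 0 0 0"
}}

```text
time: 8.35
tool_pos: [0.5975, 0.1119, 0.0686]
ee_rot: [3.14, 0.0, 1.842]
wrist_force: [-0.4, -0.5, -0.9]
width: 0.0395
finger_force: 30.0
```

```bash
python3 - <<'E'
from h import *
import pickle
s=snap('side'); sc=snap('scene')
cv2.imwrite('pics/pre.png',np.hstack([cv2.resize(s['pixels'][180:270,220:370,::-1],None,fx=2.6,fy=2.6),cv2.resize(sc['pixels'][150:290,270:440,::-1],None,fx=2.3,fy=1.671)[:234]]))
E
```

```text
(no output)
```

View pics/pre.png

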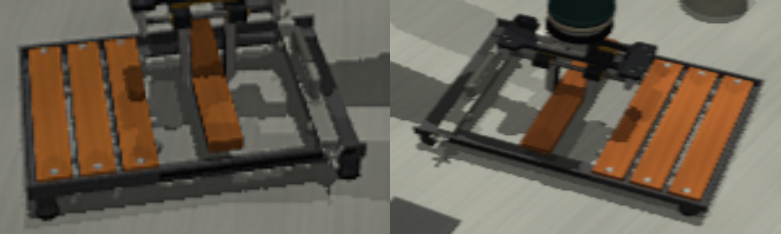

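The slat sits just above the flanges, inside both lips and parallel to the fixed slats. Lowering the rest of the way.

Emit:
{"name": "carry_out", "arguments": {
  "motion": "0 -0.003 0.05 0 0 0 0;0 0 0.04 0 0 0 0;0 0 0.02 0 0 0 0;0 0 0.01 0 0 0 0;0 0 0 0 0 0 0;0 0 0 0 0 0 0;0 0 0 0 0 0 0"
}}

```text
time: 9.32
tool_pos: [0.5964, 0.1117, 0.0435]
ee_rot: [3.141, 0.0, 1.842]
wrist_force: [0.4, 0.3, -2.9]
width: 0.0394
finger_force: 30.0
```

Emit:
{"name": "carry_out", "arguments": {
  "motion": "0 0 0.005 0 0 0 0;0 0 0 0 0 0 0;0 0 0 0 0 0 0"
}}

```text
time: 9.7
tool_pos: [0.5964, 0.1117, 0.0434]
ee_rot: [3.141, 0.0, 1.842]
wrist_force: [-2.0, 0.5, 5.7]
width: 0.0398
finger_force: 30.0
```

Emit:
{"name": "carry_out", "arguments": {
  "motion": "0 0 0 0 0 0 0.5;0 0 0 0 0 0 0.6;0 0 0 0 0 0 0.65;0 0 0 0 0 0 0.65;0 0 -0.05 0 0 0 0.65;0 0 -0.15 0 0 0 0.65;0 0 -0.2 0 0 0 0.65;0 0 -0.25 0 0 0 0.65;0 0 -0.25 0 0 0 0.65;0 0 0 0 0 0 0.65;0 0 0 0 0 0 0.65"
}}

```text
time: 11.08
tool_pos: [0.5961, 0.1117, 0.2224]
ee_rot: [3.142, 0.0, 1.842]
wrist_force: [-0.1, 0.5, -1.8]
width: 0.0608
finger_force: 0.0
```

```bash
python3 - <<'E'
from h import *
import pickle
s=snap('wrist','wrist3.png'); pickle.dump(s,open('wrist3.pkl','wb'))
o=readout.get_obs(); print(o['time'],o['tool_pos'],o['ee_rot'])
for c in wood(s,400): print(c.min(0),c.max(0),[np.round(rect_on(s,c,z),4).tolist() for z in(.056,)])
E
```

```text
11.125 [0.59556504 0.11163497 0.2210194 ] [-3.13915625e+00 -3.03102086e-04  1.84198877e+00]
[163 323] [179 390] [[0.4853, -0.1277, 18.1286, 90.7923, 10.345]]
[454 318] [483 390] [[0.8116, -0.0333, 25.6141, 100.3031, 31.8481]]
[478  49] [559 296] [[0.7784, 0.1621, 46.3428, 246.0571, 15.5676]]
[436  49] [504 299] [[0.7339, 0.1478, 43.5735, 249.7157, 15.5012]]
[396  49] [451 279] [[0.6861, 0.1469, 40.1655, 225.9781, 15.4053]]
[302  46] [344 297] [[0.5974, 0.1124, 38.3799, 249.8764, 15.5234]]
```

View pics/wrist3.png

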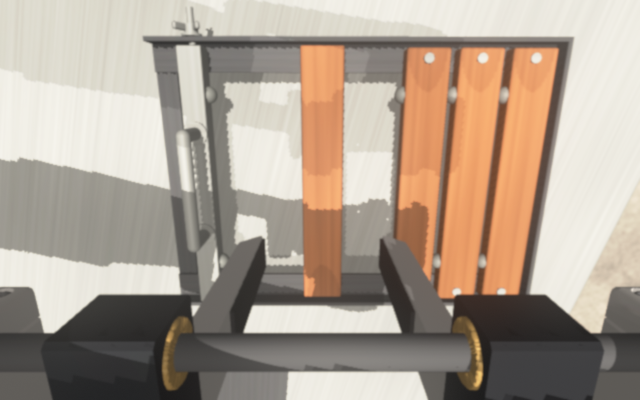

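The slat lies between the flanges, square, at px (302–344, 46–297). The handle runs from (183,133) to (195,248).

```bash
python3 - <<'E'
from h import *
import pickle
a=pickle.load(open('wrist2.pkl','rb'));b=pickle.load(open('wrist3.pkl','rb'))
print(tri(a,[(186,88),(197,198)],b,[(183,133),(195,248)]).round(4))
P=onplane(b,[(183,133),(195,248)],.0915); print(P,P.mean(0))
o=readout.get_obs();y=o['ee_rot'][2];d=P.mean(0)[:2]-o['tool_pos'][:2]
print('shares',(d@[np.cos(y),np.sin(y)])/.2,(d@[np.sin(y),-np.cos(y)])/.2,(o['tool_pos'][2]-.0725)/.2)
E
```

```text
[[4.651e-01 1.282e-01 7.980e-02 2.000e-04]
 [4.992e-01 3.350e-02 1.000e-01 6.000e-04]]
[[0.46904084 0.13032766 0.0915    ]
 [0.49739567 0.02924977 0.0915    ]] [0.48321825 0.07978871 0.0915    ]
shares -0.0029341575205593996 -0.5838587058531671 0.7425970202049847
```

Mean triangulated height is 0.090, which agrees with the text. Pinching the handle.

Emit:
{"name": "carry_out", "arguments": {
  "motion": "0 -0.2 0 0 0 0 1;0 -0.2 0 0 0 0 1;0 -0.185 0 0 0 0 1;0 0 0.2 0 0 0 1;0 0 0.2 0 0 0 1;0 0 0.2 0 0 0 1;0 0 0.1 0 0 0 1;0 0 0.04 0 0 0 1;0 0 0 0 0 0 1;0 0 0 0 0 0 0;0 0 0 0 0 0 0;0 0 0 0 0 0 0"
}}

```text
time: 12.62
tool_pos: [0.484, 0.0804, 0.0752]
ee_rot: [3.14, 0.0, 1.842]
wrist_force: [-0.7, 0.0, -0.1]
width: 0.0673
finger_force: 0.0
```

Emit:
{"name": "carry_out", "arguments": {
  "motion": "0 0 0 0 0 0 0;0 0 0 0 0 0 0;0 0 0 0 0 0 0;0 0 0 0 0 0 0;0 0 0 0 0 0 0"
}}

```text
time: 13.25
tool_pos: [0.4835, 0.0803, 0.0744]
ee_rot: [-3.141, 0.0, 1.842]
wrist_force: [0.2, -0.1, 0.3]
width: 0.0174
finger_force: 0.0
```

Emit:
{"name": "carry_out", "arguments": {
  "motion": "0 0 0 0 0 0 0;0 0 0 0 0 0 0;0 0 0 0 0 0 0;0 0.02 0 0 0 0 0;0 0.03 0 0 0 0 0;0 0 0 0 0 0 0;0 0 0 0 0 0 0"
}}

```text
time: 14.12
tool_pos: [0.494, 0.0833, 0.0744]
ee_rot: [3.14, 0.0, 1.842]
wrist_force: [1.9, 0.3, -1.6]
width: 0.0107
finger_force: 30.0
```

Emit:
{"name": "carry_out", "arguments": {
  "motion": "0 0.05 0 0 0 0 0;0 0.05 0 0 0 0 0;0 0.05 0 0 0 0 0;0 0.05 0 0 0 0 0;0 0.05 0 0 0 0 0;0 0.05 0 0 0 0 0;0 0.05 0 0 0 0 0;0 0.05 0 0 0 0 0;0 0.05 0 0 0 0 0;0 0 0 0 0 0 0;0 0 0 0 0 0 0;0 0 0 0 0 0 0"
}}

```text
time: 15.62
tool_pos: [0.5802, 0.1072, 0.0745]
ee_rot: [3.14, 0.0, 1.842]
wrist_force: [1.2, -1.1, -0.8]
width: 0.0112
finger_force: 30.0
```

```bash
python3 - <<'E'
from h import *
o=readout.get_obs();y=np.radians(15.43);ex=np.array([np.cos(y),np.sin(y)])
print(o['tool_pos'],o['tool_pos'][:2]@ex-.645,o['wrist_force'],o['width'])
sc=snap('scene');cv2.imwrite('pics/slid.png',cv2.resize(sc['pixels'][150:290,270:450,::-1],None,fx=4,fy=4))
E
```

```text
[0.58022977 0.10716066 0.07446251] -0.057172640242647677 [ 1.18468536 -1.13945979 -0.75806067] 0.011160772452747625
```

View pics/slid.png

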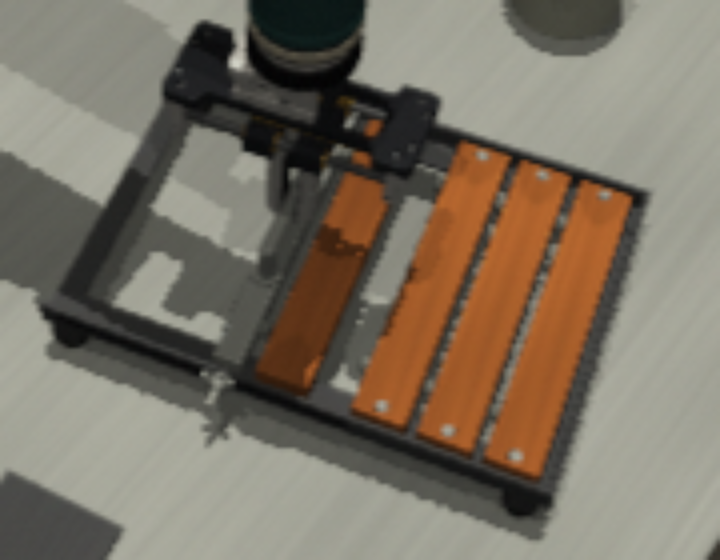

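The bar is now pushing the slat squarely toward the stop, with about 26 mm to go. Approaching slowly.

Emit:
{"name": "carry_out", "arguments": {
  "motion": "0 0.025 0 0 0 0 0;0 0.025 0 0 0 0 0;0 0.025 0 0 0 0 0;0 0.015 0 0 0 0 0;0 0.01 0 0 0 0 0;0 0 0 0 0 0 0;0 0 0 0 0 0 0;0 0 0 0 0 0 0"
}}

```text
time: 16.68
tool_pos: [0.5996, 0.1125, 0.0745]
ee_rot: [3.14, 0.0, 1.842]
wrist_force: [0.4, -1.9, -0.8]
width: 0.0109
finger_force: 30.0
```

Emit:
{"name": "carry_out", "arguments": {
  "motion": "0 0.005 0 0 0 0 0;0 0.005 0 0 0 0 0;0 0 0 0 0 0 0;0 0 0 0 0 0 0;0 0 0 0 0 0 0"
}}

```text
time: 17.3
tool_pos: [0.601, 0.1129, 0.0745]
ee_rot: [-3.141, 0.0, 1.842]
wrist_force: [-1.6, -3.9, 1.1]
width: 0.0114
finger_force: 30.0
```

Emit:
{"name": "carry_out", "arguments": {
  "motion": "0 0.005 0 0 0 0 0;0 0.005 0 0 0 0 0;0 0 0 0 0 0 0;0 0 0 0 0 0 0;0 0 0 0 0 0 0"
}}

```text
time: 17.92
tool_pos: [0.6032, 0.1136, 0.0744]
ee_rot: [3.141, 0.0, 1.842]
wrist_force: [-0.8, -4.4, -1.4]
width: 0.0112
finger_force: 30.0
```

Emit:
{"name": "carry_out", "arguments": {
  "motion": "0 0.005 0 0 0 0 0;0 0 0 0 0 0 0;0 0 0 0 0 0 0;0 0 0 0 0 0 0"
}}

```text
time: 18.42
tool_pos: [0.6039, 0.1138, 0.0744]
ee_rot: [-3.142, 0.0, 1.842]
wrist_force: [-0.8, -4.6, -0.5]
width: 0.0111
finger_force: 30.0
```

Emit:
{"name": "carry_out", "arguments": {
  "motion": "-0.0015 0.005 0 0 0 0 0;0 0 0 0 0 0 0;0 0 0 0 0 0 0;0 0 0 0 0 0 0"
}}

```text
time: 18.92
tool_pos: [0.605, 0.114, 0.0744]
ee_rot: [3.142, -0.0, 1.842]
wrist_force: [-1.7, -2.2, -0.6]
width: 0.0112
finger_force: 30.0
```

Emit:
{"name": "carry_out", "arguments": {
  "motion": "0 0.005 0 0 0 0 0;0 0 0 0 0 0 0;0 0 0 0 0 0 0;0 0 0 0 0 0 0"
}}

```text
time: 19.42
tool_pos: [0.6055, 0.1142, 0.0744]
ee_rot: [-3.141, -0.0, 1.842]
wrist_force: [-4.0, -3.3, 1.5]
width: 0.0114
finger_force: 30.0
```

Emit:
{"name": "carry_out", "arguments": {
  "motion": "0 0.003 0 0 0 0 0;0 0 0 0 0 0 0;0 0 0 0 0 0 0;0 0 0 0 0 0 0"
}}

```text
time: 19.92
tool_pos: [0.6056, 0.1142, 0.0744]
ee_rot: [-3.14, -0.0, 1.842]
wrist_force: [-5.4, -3.3, 2.4]
width: 0.0112
finger_force: 30.0
```

```bash
cat > f.py <<'E'
from h import *
y=np.radians(15.43);ex=np.array([np.cos(y),np.sin(y)]);ey=np.array([-ex[1],ex[0]])
F=[]
o=readout.get_obs();F.append(o['wrist_force'])
for i in range(4):
    imaging.snapshot('side');o=readout.get_obs();F.append(o['wrist_force'])
F=np.array(F);print('x',(-F[:,:2]@ex).round(2),'mean',(-F[:,:2]@ex).mean().round(2),'y',(F[:,:2]@ey).mean().round(2),o['tool_pos'][:2]@ex-.645,o['tool_pos'][:2]@ey,o['width'],o['time'])
E
python3 f.py
```

```text
x [6.1  5.62 6.74 4.43 5.89] mean 5.76 y -1.84 -0.03081323459185492 -0.0510526852827949 0.010898545580599254 20.125
```

Emit:
{"name": "carry_out", "arguments": {
  "motion": "0 0.004 0 0 0 0 0;0 0.004 0 0 0 0 0;0 0 0 0 0 0 0;0 0 0 0 0 0 0"
}}

```text
time: 20.62
tool_pos: [0.6058, 0.1142, 0.0744]
ee_rot: [-3.136, -0.0, 1.842]
wrist_force: [-8.8, -4.3, 4.6]
width: 0.0112
finger_force: 30.0
```

```bash
python3 f.py
```

```text
x [9.65 8.83 9.9  9.66 9.26] mean 9.46 y -2.04 -0.030673353664462333 -0.051029960526004677 0.011365320438733756 20.825
```

Emit:
{"name": "carry_out", "arguments": {
  "motion": "0 0.004 0 0 0 0 0;0 0.004 0 0 0 0 0;0 0.004 0 0 0 0 0;0 0 0 0 0 0 0;0 0 0 0 0 0 0"
}}

```text
time: 21.45
tool_pos: [0.6059, 0.1143, 0.0743]
ee_rot: [-3.131, -0.0, 1.842]
wrist_force: [-14.0, -6.7, 8.0]
width: 0.0109
finger_force: 30.0
```

```bash
python3 f.py
```

```text
x [15.27 14.65 15.17 15.33 14.62] mean 15.01 y -1.93 -0.030530279167483076 -0.051047315006396664 0.011325015655695669 21.65
```

Pushing with about 15 N at the wrist, which leaves roughly 12 N on the slat after friction. Holding.

Emit:
{"name": "carry_out", "arguments": {
  "motion": "0 0 0 0 0 0 0;0 0 0 0 0 0 0;0 0 0 0 0 0 0;0 0 0 0 0 0 0;0 0 0 0 0 0 0;0 0 0 0 0 0 0;0 0 0 0 0 0 0;0 0 0 0 0 0 0;0 0 0 0 0 0 0;0 0 0 0 0 0 0;0 0 0 0 0 0 0;0 0 0 0 0 0 0"
}}

```text
time: 23.15
tool_pos: [0.6059, 0.1143, 0.0744]
ee_rot: [-3.131, -0.0, 1.842]
wrist_force: [-14.3, -6.1, 7.3]
width: 0.0111
finger_force: 30.0
```

Emit:
{"name": "carry_out", "arguments": {
  "motion": "0 0 0 0 0 0 0;0 0 0 0 0 0 0;0 0 0 0 0 0 0;0 0 0 0 0 0 0;0 0 0 0 0 0 0;0 0 0 0 0 0 0;0 0 0 0 0 0 0;0 0 0 0 0 0 0;0 0 0 0 0 0 0;0 0 0 0 0 0 0;0 0 0 0 0 0 0;0 0 0 0 0 0 0"
}}

```text
time: 24.65
tool_pos: [0.6059, 0.1143, 0.0744]
ee_rot: [-3.131, -0.0, 1.842]
wrist_force: [-13.8, -5.2, 7.1]
width: 0.0112
finger_force: 30.0
```

Emit:
{"name": "carry_out", "arguments": {
  "motion": "0 0 0 0 0 0 0;0 0 0 0 0 0 0;0 0 0 0 0 0 0;0 0 0 0 0 0 0;0 0 0 0 0 0 0;0 0 0 0 0 0 0;0 0 0 0 0 0 0;0 0 0 0 0 0 0;0 0 0 0 0 0 0;0 0 0 0 0 0 0;0 0 0 0 0 0 0;0 0 0 0 0 0 0"
}}

```text
time: 26.15
tool_pos: [0.6059, 0.1143, 0.0744]
ee_rot: [-3.131, -0.0, 1.842]
wrist_force: [-13.1, -5.8, 7.7]
width: 0.0107
finger_force: 30.0
```

```bash
python3 f.py; python3 - <<'E'
from h import *
sc=snap('scene');cv2.imwrite('pics/end.png',cv2.resize(sc['pixels'][150:290,270:450,::-1],None,fx=4,fy=4))
E
```

```text
x [14.2  15.42 15.21 14.35 15.29] mean 14.89 y -1.88 -0.030537189321941827 -0.05103677022474504 0.011332707073229262 26.35
```

View pics/end.png

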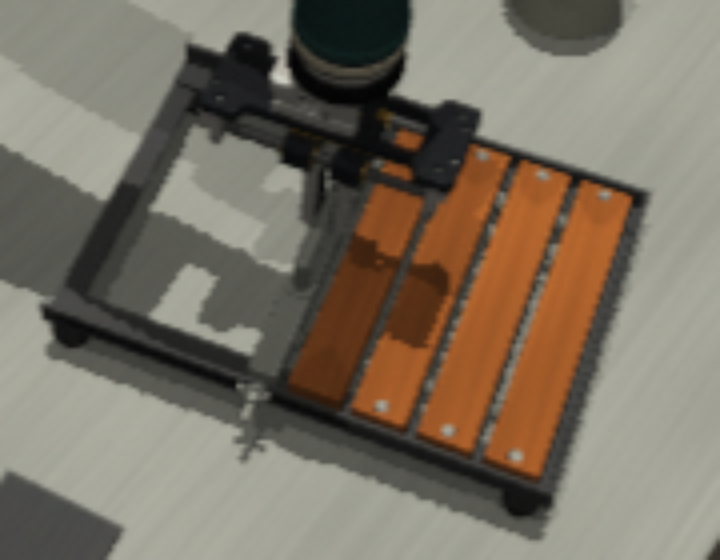

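The slat sits parallel with an 8 mm gap to the first fixed slat, and the bar is tight behind it; the push has been steady for over 4 s.

```bash
python3 -c "
from bench import robot
print(robot.close_job())"
```

```text
the job is handed in; nothing more can be done
None
```

The slat lies flat in its gap and the end bar presses it tight against the fixed slats with an estimated 12 N (about 15 N measured at the wrist, less friction); it held steady for over 4 s, the robot is still pushing, and the job is handed in.

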